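# Stroke-test the curved roller guide

## Robot

A 7-joint arm with a two-finger parallel gripper is mounted at the origin on the work surface. World frame = base frame: x ahead of the robot, y to its left, z up, the work surface at z = 0. Lengths are in m, angles in rad, forces in N, time in s.
With the tool pointing down it reaches from about 0.4 to 0.85 m from the base axis. Payload 4.5 kg.
Tool frame: the origin (TCP) lies midway between the tips of the shut fingers; the grasp point (between the pads) lies 19 mm behind it; z points along the fingers, y is the line along which they close (so a half turn about z gives the same grasp; the last joint's range is limited). The gripper opens to 88 mm and grips with 3 to 60 N. Pads are 18 mm wide; open, the fingers measure 123 mm over their backs; the gripper's body (75 mm by 187 mm) begins 45 mm behind the grasp point.
Start: joints at [1.157, 0.689, -0.195, 1.565, 0.157, 0.902, -0.215], TCP at [0.271, -0.563, 0.201] pointing down, gripper open.
Joint ranges: [-3.01, 3.01], [-0.46, 2.08], [-1.47, 1.51], [0.13, 2.56], [-1, 4.14], [0.04, 2.09], [-2.66, 2.66]. Speed limits (rad/s): [2.57, 2.57, 3.14, 3.14, 3.14, 3.14, 3.14].

## Interface

Orientations are given as a unit quaternion [x, y, z, w].
In Python, from plant import r gives the robot as it stands.
- The arm moves only by the tool carry_out, never from a script. Its argument "plan" is a list of rows, each an object with "rot": the turn, a rotation vector about the tool's x, y, z in rad, a list of three; "xyz": the shift along the tool's x, y, z in m, a list of three; "grip": the closure in counts, from 0 (fully open) to 255 (shut). In form: [{"rot": [wx, wy, wz], "xyz": [dx, dy, dz], "grip": grip}, ...]. A call has 1 to 8 rows; each row is the pose to reach, as a shift and turn from the pose commanded when the call began, along the tool's axes at that moment; what a row does not reach only later rows make up. A row lasts 1/12 s, in which the tool goes at most 41.7 mm and 7.16 degrees, less where a joint would pass 70% of its speed; a pose out of reach is approached as far as the arm can. A call with a gripper value outside its range is refused whole. The fingers move at their own pace and stop on an object; "squeeze" is the grip in N (left out, the last holds). Time passes only in rows, so rows that repeat a pose let the fingers close. It gives the time, the measured TCP pose, the force, the opening and the grip force at its end, in the units of the state.
- r.get_state(): the state, without advancing time (a new reading comes with each control period).
- r.snapshot(name): name is "side" or "top" or "wrist"; returns the picture (400x640x3 uint8, red, green, blue); there is no depth.
- r.camera_params(name): a dict with "fx", "fy", "cx", "cy" (pixels), "position" and "attitude" of the camera in the world; the wrist camera has in their place "hand_eye" (4x4, takes a point from camera to tool coordinates, whose origin is the TCP and whose axes are the flange's). Camera axes: x right, y down, z forward; pixel columns grow to the right and rows downward; lengths in m; the calibration is good to about 2 mm. A picture is of the moment at which its call begins: read the wrist's pose just before it. camera_params takes no time and is no camera call.
- r.finish_job(): hands the job in; it is judged then, once.
The state is a dict: "clock": time; "q": joint angles; "qd": joint speeds; "joint_torque": joint torques, N m; "tool_pos": TCP position; "eef_rot": TCP orientation; "contact_force": force on the tool from outside, world axes, zero at the start; "moment": the same for the moment, N m; "opening": opening from 0.0 (shut) to 1.0 (fully open); "finger_force": force on a finger pad.
Only numpy, scipy, OpenCV 4.12 (cv2) and the standard library are available. Lean on these libraries where they do the work, as an engineer would, in place of code of your own. Each camera call takes 0.05 s, during which the arm holds its last target. There are 200 camera calls.

## Task

Check that every roller of the curved roller guide turns: with the gripper closed, run the fingertips lightly along the curved row over the tops of the rollers, from the end marked by the green puck to the end marked by the red puck, so that each of the six rollers in turn is visibly turned in that direction. Press gently, never pushing a roller all the way down, and do not grip, lift or shift the guide or the things around it. Finish clear of everything.

Things in the scene. Friction and masses are not known exactly. Their poses are not given: they have to be found in the camera images.
- guide: Aluminium guide on rubber feet, loose, about 2.3 kg, with 6 sprung blue rollers in a row on a 180 mm radius arc, 54 mm apart, roller 1 at own -y end, 6 at +y end. Origin at table height under the arc's middle, between rollers 3 and 4; z up; the arc's centre is 180 mm away towards own -x. Base 62 mm wide; axles and cheeks stay 13 mm or more below the roller tops. Not to be shifted.
- crown1 (a point): Middle of the top of roller 1 when not pressed, 66 mm above the table. Roller: blue, 32 mm diameter, 24 mm wide (across the row), axle level and square to the arc; a white line on top at the start shows whether it has turned. In the guide's frame at x -48, y -123, z 66 mm.
- crown2 (a point): Middle of the top of roller 2 when not pressed, 66 mm above the table. Roller: blue, 32 mm diameter, 24 mm wide (across the row), axle level and square to the arc; a white line on top at the start shows whether it has turned. In the guide's frame at x -18, y -78, z 66 mm.
- crown3 (a point): Middle of the top of roller 3 when not pressed, 66 mm above the table. Roller: blue, 32 mm diameter, 24 mm wide (across the row), axle level and square to the arc; a white line on top at the start shows whether it has turned. In the guide's frame at x -2, y -27, z 66 mm.
- crown4 (a point): Middle of the top of roller 4 when not pressed, 66 mm above the table. Roller: blue, 32 mm diameter, 24 mm wide (across the row), axle level and square to the arc; a white line on top at the start shows whether it has turned. In the guide's frame at x -2, y 27, z 66 mm.
- crown5 (a point): Middle of the top of roller 5 when not pressed, 66 mm above the table. Roller: blue, 32 mm diameter, 24 mm wide (across the row), axle level and square to the arc; a white line on top at the start shows whether it has turned. In the guide's frame at x -18, y 78, z 66 mm.
- crown6 (a point): Middle of the top of roller 6 when not pressed, 66 mm above the table. Roller: blue, 32 mm diameter, 24 mm wide (across the row), axle level and square to the arc; a white line on top at the start shows whether it has turned. In the guide's frame at x -48, y 123, z 66 mm.
- roller1 (a joint): Rotation of roller 1 (rad), 0 at the start; positive when its top moves along the row towards roller 6, negative towards roller 1. It has light friction, about 0.004 N m, stays where it is left, and may turn without end; a light fingertip stroking over its top turns it.
- roller2 (a joint): Rotation of roller 2 (rad), 0 at the start; positive when its top moves along the row towards roller 6, negative towards roller 1. It has light friction, about 0.004 N m, stays where it is left, and may turn without end; a light fingertip stroking over its top turns it.
- roller3 (a joint): Rotation of roller 3 (rad), 0 at the start; positive when its top moves along the row towards roller 6, negative towards roller 1. It has light friction, about 0.004 N m, stays where it is left, and may turn without end; a light fingertip stroking over its top turns it.
- roller4 (a joint): Rotation of roller 4 (rad), 0 at the start; positive when its top moves along the row towards roller 6, negative towards roller 1. It has light friction, about 0.004 N m, stays where it is left, and may turn without end; a light fingertip stroking over its top turns it.
- roller5 (a joint): Rotation of roller 5 (rad), 0 at the start; positive when its top moves along the row towards roller 6, negative towards roller 1. It has light friction, about 0.004 N m, stays where it is left, and may turn without end; a light fingertip stroking over its top turns it.
- roller6 (a joint): Rotation of roller 6 (rad), 0 at the start; positive when its top moves along the row towards roller 6, negative towards roller 1. It has light friction, about 0.004 N m, stays where it is left, and may turn without end; a light fingertip stroking over its top turns it.
- press1 (a joint): How far roller 1 is pushed down against its spring (m): 0 free, 0.010 bottomed out. It starts down at about 1.6 N, needs 3 N for 4 mm and 5 N for the full 10 mm, and springs back.
- press2 (a joint): How far roller 2 is pushed down against its spring (m): 0 free, 0.010 bottomed out. It starts down at about 1.6 N, needs 3 N for 4 mm and 5 N for the full 10 mm, and springs back.
- press3 (a joint): How far roller 3 is pushed down against its spring (m): 0 free, 0.010 bottomed out. It starts down at about 1.6 N, needs 3 N for 4 mm and 5 N for the full 10 mm, and springs back.
- press4 (a joint): How far roller 4 is pushed down against its spring (m): 0 free, 0.010 bottomed out. It starts down at about 1.6 N, needs 3 N for 4 mm and 5 N for the full 10 mm, and springs back.
- press5 (a joint): How far roller 5 is pushed down against its spring (m): 0 free, 0.010 bottomed out. It starts down at about 1.6 N, needs 3 N for 4 mm and 5 N for the full 10 mm, and springs back.
- press6 (a joint): How far roller 6 is pushed down against its spring (m): 0 free, 0.010 bottomed out. It starts down at about 1.6 N, needs 3 N for 4 mm and 5 N for the full 10 mm, and springs back.
- green_puck: Green plastic marker puck, loose, 34 mm diameter foot, 24 mm knob, 24 mm high, origin under its centre. It stands on the table in line with the row, 60 to 75 mm beyond one end roller, and marks the starting end. Not to be moved.
- red_puck: Red plastic marker puck, loose, 34 mm diameter foot, 24 mm knob, 24 mm high, origin under its centre. It stands on the table in line with the row, 60 to 75 mm beyond one end roller, and marks the finishing end. Not to be moved.
- jar: Bystander: green jar with black cap, 68 mm diameter, 100 mm high, loose, origin under its centre, to the left of the guide. Not to be moved.
- screwdriver: Bystander: screwdriver with a yellow handle, about 200 mm long, lying loose on the far side of the guide. Not to be moved.

How it is judged:
By the outcome, as a careful person would: the job done as asked, in the order asked, and still so for the second after the job is handed in, with the robot touching nothing.
It also fails if it takes over 40 s, if anything falls off the work surface, if the arm or the gripper's body presses on something with over 40 N, if the wrist force passes 120 N, or if a joint passes its speed limit or range.

## Working session

There is one attempt and no reset: what is moved stays moved. The work goes in short steps, Python scripts to look and compute and a tool call to move; the robot and the scene stay as the last step left them, time stands still between calls to the robot, and variables do not carry over. Pictures are saved under pics/ and viewed, at most 10 in all, crops included, and the job is handed in when it is done.

Besides the shell and the picture viewer there is one more tool, called as a command line: name --argument value ..., lists and objects as JSON in quotes. carry_out: Moves the arm, as the interface text tells. Its arguments: {"type":"object","properties":{"plan":{"type":"array"},"squeeze":{"type":"number"}},"required":["plan"]}

```bash
mkdir -p pics; ls; python3 - <<'E'
from plant import r
import cv2
for n in("top","side"):
    cv2.imwrite(f"pics/{n}0.png",r.snapshot(n)[:,:,::-1]); print(r.camera_params(n))
print(r.camera_params("wrist")); print(r.get_state())
E
```

```text
pics
{'fx': 516.2638639749091, 'fy': 516.2638639749091, 'cx': 315.1680949398841, 'cy': 201.2910295152934, 'position': array([0.35814477, 0.11225428, 1.30496462]), 'attitude': array([ 0.7049617 , -0.70249852,  0.05761188, -0.07877624])}
{'fx': 435.54776161745565, 'fy': 435.54776161745565, 'cx': 325.23570608848144, 'cy': 205.2949454084152, 'position': array([ 0.13097587, -0.41090368,  0.7237817 ]), 'attitude': array([ 0.86768739, -0.29876427,  0.13848085, -0.37239973])}
{'fx': 343.1964140741813, 'fy': 343.1964140741813, 'cx': 320.2320615096107, 'cy': 195.54359317340186, 'hand_eye': array([[ 1.01995370e-06, -9.63628383e-01, -2.67245840e-01,
         6.90651267e-02],
       [ 9.99999892e-01, -1.22945059e-04,  4.47128763e-04,
         5.76025645e-05],
       [-4.63722522e-04, -2.67245812e-01,  9.63628280e-01,
        -1.85292566e-01],
       [ 0.00000000e+00,  0.00000000e+00,  0.00000000e+00,
         1.00000000e+00]])}
{'clock': 0.1, 'q': array([ 1.15677225,  0.68988432, -0.19451324,  1.56618622,  0.15731848,
        0.90253856, -0.21510774]), 'qd': array([ 0.00040394, -0.00242106, -0.00063855, -0.00345885,  0.00022222,
        0.00091677, -0.00102873]), 'joint_torque': array([-3.69892470e-03, -5.28501427e+01, -1.27144296e+00, -1.53837365e+01,
       -5.25124627e-02,  1.96150133e-03,  6.43143522e-06]), 'tool_pos': array([ 0.27031038, -0.56284374,  0.20011433]), 'eef_rot': array([ 9.75028373e-01,  2.22078842e-01, -2.48963714e-04, -7.73085597e-04]), 'contact_force': array([0.28909713, 0.00735429, 1.02560262]), 'moment': array([-0.04903137, -0.00013371, -0.05444953]), 'finger_force': 0.0, 'opening': 1.000704506039772}
```

View pics/top0.png

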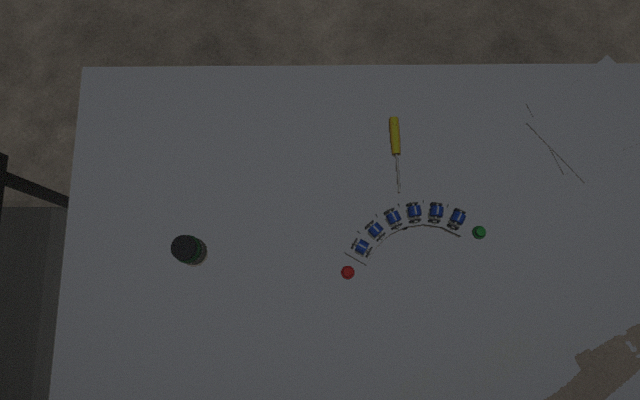

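View pics/side0.png

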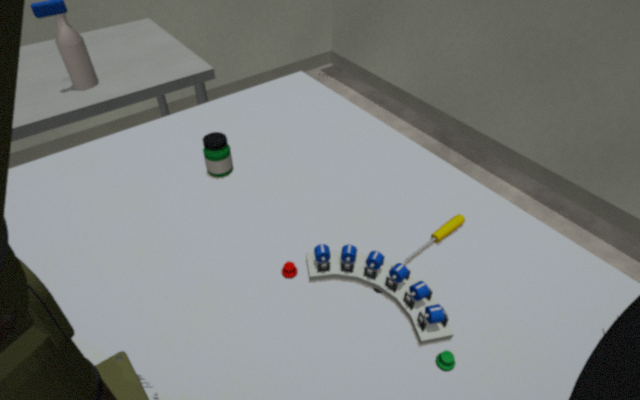

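The top view shows the rollers running from (457,217) at the green end, which is roller 1, to (361,247) at the red end. The green puck is at (479,232) and the red at (348,272). The side view agrees.

```bash
cat > h.py <<'E'
import numpy as np, cv2
from scipy.spatial.transform import Rotation as R
from plant import r
C=np.array([[-48,-123],[-18,-78],[-2,-27],[-2,27],[-18,78],[-48,123]])/1e3
def blobs(im,amin):
    h=cv2.cvtColor(im,cv2.COLOR_RGB2HSV)
    m=cv2.inRange(h,(105,120,40),(125,255,255))
    k=max(3,int(amin**.5/2)|1)
    m=cv2.morphologyEx(m,cv2.MORPH_CLOSE,np.ones((k,k)))
    n,l,s,c=cv2.connectedComponentsWithStats(m)
    # centre of the min-area rectangle: insensitive to the white line
    return [(cv2.minAreaRect(np.argwhere(l==i)[:,::-1].astype(np.float32))[0],s[i,4]) for i in range(1,n) if s[i,4]>amin]
def cast(p,cp,T,z):
    d=T[:3,:3]@[(p[0]-cp['cx'])/cp['fx'],(p[1]-cp['cy'])/cp['fy'],1]
    return (T[:3,3]+d*(z-T[2,3])/d[2])[:2]
def camT(n):
    cp=r.camera_params(n);T=np.eye(4)
    if n=='wrist':
        s=r.get_state();T[:3,:3]=R.from_quat(s['eef_rot']).as_matrix();T[:3,3]=s['tool_pos'];return cp,T@cp['hand_eye']
    T[:3,:3]=R.from_quat(cp['attitude']).as_matrix();T[:3,3]=cp['position'];return cp,T
def fit(P,C=C):
    a,b=P.mean(0),C.mean(0);H=(C-b).T@(P-a);th=np.arctan2(H[0,1]-H[1,0],H[0,0]+H[1,1])
    M=np.array([[np.cos(th),-np.sin(th)],[np.sin(th),np.cos(th)]]);t=a-M@b
    return th,t,M,(P-(C@M.T+t))*1e3
E
python3 - <<'E'
from h import *
for n,a in(("top",40),("side",40)):
    cp,T=camT(n);B=blobs(r.snapshot(n),a);print(n,[(np.round(p),s) for p,s in B])
    P=np.array([cast(p,cp,T,.053) for p,s in B if p[1]>190]);P=P[np.argsort(P[:,1])]
    print(P.round(4))
    if len(P)==6:
        th,t,M,e=fit(P);print(th,t,e.round(1));print((C@M.T+t).round(4))
s=r.get_state();print(R.from_quat(s['eef_rot']).as_matrix().round(3))
E
```

```text
top [(array([414., 210.]), np.int32(105)), (array([436., 210.]), np.int32(104)), (array([393., 217.]), np.int32(113)), (array([458., 216.]), np.int32(116)), (array([375., 229.]), np.int32(112)), (array([362., 246.]), np.int32(109))]
[[ 0.5659 -0.1976]
 [ 0.5811 -0.1458]
 [ 0.581  -0.0915]
 [ 0.5645 -0.0398]
 [ 0.5337  0.0037]
 [ 0.492   0.0374]]
0.30604110163691567 [ 0.57464674 -0.06544116] [[-0.1 -0.4]
 [ 0.1 -0.6]
 [ 0.2  0.3]
 [-0.1  0.5]
 [-0.3  0.2]
 [ 0.1  0. ]]
[[ 0.5659 -0.1972]
 [ 0.581  -0.1452]
 [ 0.5809 -0.0918]
 [ 0.5646 -0.0403]
 [ 0.534   0.0035]
 [ 0.4918  0.0374]]
side [(array([48.,  7.]), np.int32(464)), (array([322., 253.]), np.int32(170)), (array([348., 253.]), np.int32(172)), (array([375., 260.]), np.int32(174)), (array([399., 272.]), np.int32(196)), (array([420., 290.]), np.int32(203)), (array([435., 313.]), np.int32(231))]
[[ 0.5655 -0.1995]
 [ 0.5806 -0.1478]
 [ 0.5799 -0.094 ]
 [ 0.5637 -0.0426]
 [ 0.5336  0.0022]
 [ 0.4922  0.0354]]
0.30307430318390066 [ 0.57421785 -0.06764036] [[ 0.4 -0.2]
 [ 0.3 -0.4]
 [-0.5 -0. ]
 [-0.5 -0.2]
 [-0.1  0.7]
 [ 0.5 -0. ]]
[[ 0.5651 -0.1994]
 [ 0.5803 -0.1475]
 [ 0.5804 -0.094 ]
 [ 0.5643 -0.0425]
 [ 0.5338  0.0014]
 [ 0.4917  0.0354]]
[[ 0.901  0.433 -0.001]
 [ 0.433 -0.901  0.001]
 [-0.    -0.001 -1.   ]]
```

```bash
cat >> h.py <<'E'
TH,T0=.3045,np.array([.5744,-.0665])
def arc(s): # s: arc length from roller 1 -> world xy
    a=(np.asarray(s)-135)/180
    p=np.stack([-.18+.18*np.cos(a),.18*np.sin(a)],-1)
    M=np.array([[np.cos(TH),-np.sin(TH)],[np.sin(TH),np.cos(TH)]]);return p@M.T+T0
def rel(s,z):
    st=r.get_state();q=R.from_quat(st['eef_rot']).as_matrix();xy=arc(s)
    d=np.c_[xy,np.full(len(xy),z)]-st['tool_pos'];return d@q
E
python3 - <<'E'
from h import *
print(arc([0,270,-45]).round(4)); print(rel([-45],.1).round(4), np.linalg.norm(rel([-45],.1)))
E
```

```text
[[ 0.5651 -0.198 ]
 [ 0.4915  0.0361]
 [ 0.5409 -0.2358]]
[[ 0.3855 -0.1777  0.1005]] 0.43619865120038825
```

carry_out --plan '[{"rot": [0, 0, 0], "xyz": [0.04, -0.018, 0], "grip": 255}, {"rot": [0, 0, 0], "xyz": [0.08, -0.036, 0], "grip": 255}, {"rot": [0, 0, 0], "xyz": [0.12, -0.055, 0.01], "grip": 255}, {"rot": [0, 0, 0], "xyz": [0.155, -0.071, 0.02], "grip": 255}, {"rot": [0, 0, 0], "xyz": [0.19, -0.088, 0.03], "grip": 255}, {"rot": [0, 0, 0], "xyz": [0.225, -0.104, 0.04], "grip": 255}, {"rot": [0, 0, 0], "xyz": [0.26, -0.12, 0.05], "grip": 255}, {"rot": [0, 0, 0], "xyz": [0.29, -0.134, 0.06], "grip": 255}]' --squeeze 10

```text
clock: 0.87
tool_pos: [0.476, -0.314, 0.1404]
eef_rot: [0.975, 0.223, 0.001, -0.0]
contact_force: [0.1, -1.2, 0.3]
opening: 0.419
finger_force: 0.0
```

carry_out --plan '[{"rot": [0, 0, 0], "xyz": [0.03, -0.013, 0.01], "grip": 255}, {"rot": [0, 0, 0], "xyz": [0.055, -0.025, 0.02], "grip": 255}, {"rot": [0, 0, 0], "xyz": [0.08, -0.036, 0.03], "grip": 255}, {"rot": [0, 0, 0], "xyz": [0.0955, -0.0437, 0.0405], "grip": 255}, {"rot": [0, 0, 0], "xyz": [0.0955, -0.0437, 0.0405], "grip": 255}, {"rot": [0, 0, 0], "xyz": [0.0955, -0.0437, 0.0405], "grip": 255}, {"rot": [0, 0, 0], "xyz": [0.0955, -0.0437, 0.0405], "grip": 255}]'

```text
clock: 1.45
tool_pos: [0.5402, -0.238, 0.1005]
eef_rot: [0.975, 0.221, -0.001, 0.001]
contact_force: [-1.0, -0.2, 0.3]
opening: 0.004
finger_force: 0.0
```

```bash
python3 - <<'E'
from h import *
s=r.get_state();print(s['clock'],s['tool_pos'],s['contact_force'],s['opening'],s['qd'].round(3),s['q'].round(2))
print(rel([-45],.1).round(4));print(R.from_quat(s['eef_rot']).as_matrix().round(4))
cv2.imwrite('pics/w1.png',r.snapshot('wrist')[:,:,::-1])
E
```

```text
1.45 [ 0.54021339 -0.23795345  0.10052347] [-0.9584334  -0.24037433  0.33489562] 0.003809997416204129 [ 0.021 -0.011  0.009  0.001 -0.002 -0.002 -0.004] [ 0.4   0.78 -0.11  1.76  0.13  0.61 -0.91]
[[ 0.0015 -0.0017  0.0005]]
[[ 9.021e-01  4.316e-01 -9.000e-04]
 [ 4.316e-01 -9.021e-01 -1.400e-03]
 [-1.400e-03  9.000e-04 -1.000e+00]]
```

View pics/w1.png

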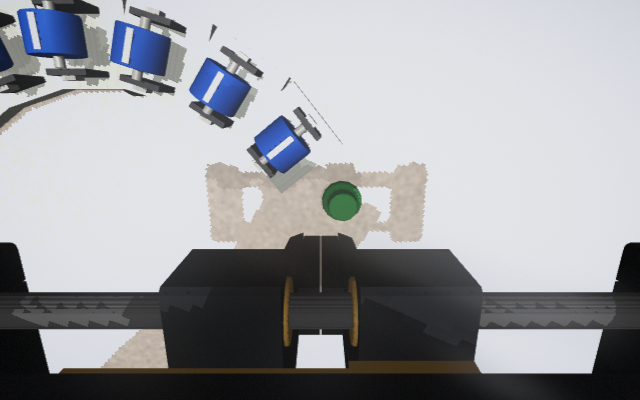

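The wrist view shows rollers 1 to 4 with their white lines on top (roller 1 at about (283,143)). The green puck is at (342,201) and the fingers are shut.

```bash
python3 - <<'E'
from h import *
cp,T=camT('wrist');im=cv2.imread('pics/w1.png')[:,:,::-1].copy()
B=[p for p,s in blobs(im,600) if p[0]>25]
P=np.array([cast(p,cp,T,.055) for p in B]);P=P[np.argsort(P[:,1])];print(P.round(4));print(arc([0,54,108,162]).round(4))
s=r.get_state();print(s['tool_pos'],s['contact_force'])
u=rel(np.arange(-40,316,10),.063)
for k,x in zip(range(-40,316,10),u.round(4)):print(k,x)
E
```

```text
[[ 0.5644 -0.1972]
 [ 0.5805 -0.146 ]
 [ 0.5819 -0.0922]
 [ 0.5674 -0.0422]]
[[ 0.5651 -0.198 ]
 [ 0.5808 -0.1466]
 [ 0.5805 -0.0928]
 [ 0.5644 -0.0414]]
[ 0.54014382 -0.23850141  0.10078928] [ 0.17121293 -0.18691653  0.12378368]
-40 [ 0.0064 -0.0043  0.0378]
-30 [ 0.0152 -0.009   0.0378]
-20 [ 0.0238 -0.0141  0.0377]
-10 [ 0.0321 -0.0198  0.0377]
0 [ 0.04   -0.0258  0.0377]
10 [ 0.0476 -0.0323  0.0377]
20 [ 0.0548 -0.0392  0.0377]
30 [ 0.0616 -0.0465  0.0377]
40 [ 0.0681 -0.0542  0.0376]
50 [ 0.074  -0.0622  0.0376]
60 [ 0.0796 -0.0706  0.0376]
70 [ 0.0846 -0.0792  0.0376]
80 [ 0.0892 -0.0881  0.0376]
90 [ 0.0932 -0.0972  0.0376]
100 [ 0.0968 -0.1066  0.0375]
110 [ 0.0998 -0.1161  0.0375]
120 [ 0.1023 -0.1258  0.0375]
130 [ 0.1042 -0.1356  0.0375]
140 [ 0.1057 -0.1455  0.0375]
150 [ 0.1065 -0.1555  0.0375]
160 [ 0.1068 -0.1655  0.0375]
170 [ 0.1065 -0.1755  0.0374]
180 [ 0.1057 -0.1854  0.0374]
190 [ 0.1044 -0.1953  0.0374]
200 [ 0.1024 -0.2051  0.0374]
210 [ 0.1    -0.2148  0.0374]
220 [ 0.097  -0.2244  0.0374]
230 [ 0.0935 -0.2337  0.0374]
240 [ 0.0894 -0.2429  0.0374]
250 [ 0.0849 -0.2518  0.0374]
260 [ 0.0799 -0.2604  0.0374]
270 [ 0.0744 -0.2688  0.0374]
280 [ 0.0684 -0.2768  0.0373]
290 [ 0.0621 -0.2845  0.0373]
300 [ 0.0553 -0.2919  0.0373]
310 [ 0.0481 -0.2988  0.0373]
```

carry_out --plan '[{"rot": [0, 0, 0], "xyz": [0.0064, -0.0043, 0.02], "grip": 255}, {"rot": [0, 0, 0], "xyz": [0.0064, -0.0043, 0.0375], "grip": 255}, {"rot": [0, 0, 0], "xyz": [0.0064, -0.0043, 0.0375], "grip": 255}, {"rot": [0, 0, 0], "xyz": [0.0152, -0.009, 0.0375], "grip": 255}, {"rot": [0, 0, 0], "xyz": [0.0238, -0.0141, 0.0375], "grip": 255}, {"rot": [0, 0, 0], "xyz": [0.0321, -0.0198, 0.0375], "grip": 255}, {"rot": [0, 0, 0], "xyz": [0.04, -0.0258, 0.0375], "grip": 255}, {"rot": [0, 0, 0], "xyz": [0.04, -0.0258, 0.0375], "grip": 255}]'

```text
clock: 2.17
tool_pos: [0.5686, -0.1918, 0.0637]
eef_rot: [0.975, 0.224, 0.002, -0.001]
contact_force: [0.9, 0.2, 0.5]
opening: 0.009
finger_force: 0.0
```

```bash
python3 - <<'E'
from h import *
F=[];Z=[]
for i in range(6):
    im=r.snapshot('wrist');s=r.get_state();F.append(s['contact_force']);Z.append(s['tool_pos'])
print(np.mean(F,0),np.std(F,0),np.mean(Z,0),s['clock'],arc([0]))
cv2.imwrite('pics/w2.png',im[:,:,::-1])
cv2.imwrite('pics/s2.png',cv2.resize(r.snapshot('side')[210:350,280:480,::-1],None,fx=3,fy=3))
E
```

```text
[0.13396917 0.20882935 0.01948451] [0.51686682 0.66353261 0.29865635] [ 0.5662257  -0.19556524  0.06311359] 2.4667 [[ 0.5651117  -0.19803056]]
```

View pics/s2.png

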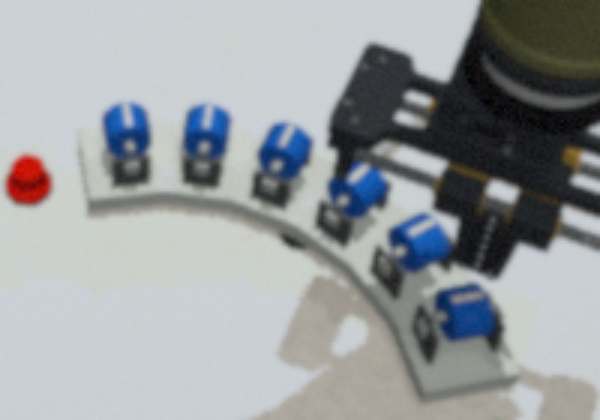

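```bash
python3 - <<'E'
from h import *
def proj(p,cp,T):
    c=np.linalg.inv(T)@[*p,1];return c[0]/c[2]*cp['fx']+cp['cx'],c[1]/c[2]*cp['fy']+cp['cy']
st=r.get_state();print(st['tool_pos'],st['contact_force'])
for n in('side','top','wrist'):
    cp,T=camT(n)
    print(n,'tcp',proj(st['tool_pos'],cp,T),'crown1',proj([*arc([0])[0],.066],cp,T))
E
```

```text
[ 0.56565842 -0.19646948  0.06281962] [-0.10548458  0.67236011 -0.9493568 ]
side tcp (np.float64(435.12244207335993), np.float64(309.148285219049)) crown1 (np.float64(435.9323452623342), np.float64(308.8923735346445))
top tcp (np.float64(458.3843989444177), np.float64(215.7723142702944)) crown1 (np.float64(459.3669333997722), np.float64(215.78000211922583))
wrist tcp (np.float64(319.97772676223065), np.float64(225.21716699661832)) crown1 (np.float64(322.04827844576505), np.float64(229.1289838130366))
```

View pics/w2.png

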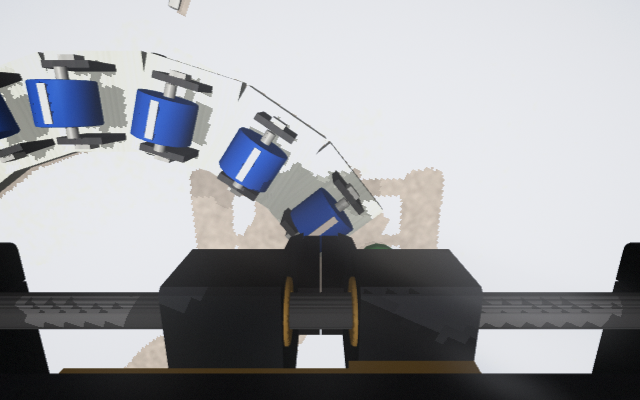

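The fingertips appear to sit above and beyond roller 1 without touching it, and the force is about zero. So I'll locate the real tip in two views.

```bash
python3 - <<'E'
from h import *
a=cv2.resize(r.snapshot('side')[260:335,395:475],None,fx=5,fy=5,interpolation=cv2.INTER_NEAREST)
b=cv2.resize(r.snapshot('top')[185:260,420:500],None,fx=5,fy=5,interpolation=cv2.INTER_NEAREST)
cv2.imwrite('pics/z3.png',np.hstack([a,np.clip(b.astype(int)*2,0,255).astype(np.uint8)])[:,:,::-1])
def proj(p,cp,T):
    c=np.linalg.inv(T)@[*p,1];return np.round([c[0]/c[2]*cp['fx']+cp['cx'],c[1]/c[2]*cp['fy']+cp['cy']],1)
p=r.get_state()['tool_pos']
for n in('side','top'):
    cp,T=camT(n);print(n,[proj(p+d,cp,T)-proj(p,cp,T) for d in .01*np.eye(3)])
E
```

```text
side [array([ 3.7, -2.9]), array([-4.3, -3.8]), array([ 1.1, -3.2])]
top [array([-0.2, -4.1]), array([-4.2,  0. ]), array([ 1. , -0.7])]
```

View pics/z3.png

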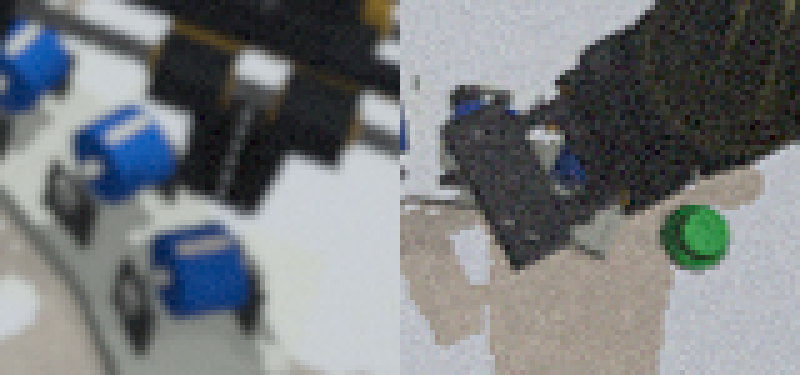

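Both views put the tips about 25 mm higher than the nominal TCP. I'll feel downward in small steps over roller 1, reading the force at each one.

carry_out --plan '[{"rot": [0, 0, 0], "xyz": [0, 0, 0.002], "grip": 255}, {"rot": [0, 0, 0], "xyz": [0, 0, 0.004], "grip": 255}, {"rot": [0, 0, 0], "xyz": [0, 0, 0.004], "grip": 255}]'

```text
clock: 2.87
tool_pos: [0.5656, -0.1957, 0.0583]
eef_rot: [0.975, 0.222, -0.0, -0.0]
contact_force: [-0.4, 0.9, 0.7]
opening: 0.005
finger_force: 0.0
```

```bash
cat >> h.py <<'E'
def feel(name=None,n=6):
    F=[];Z=[]
    for i in range(n):
        im=r.snapshot('side');s=r.get_state();F.append(s['contact_force']);Z.append(s['tool_pos'])
    print(s['clock'],'F',np.mean(F,0).round(2),'tcp',np.mean(Z,0).round(4))
    if name: cv2.imwrite(f'pics/{name}.png',cv2.resize(im[240:340,370:490,::-1],None,fx=5,fy=5))
E
python3 -c "
from h import *
feel()"
```

```text
3.1667 F [ 0.07 -0.24  0.09] tcp [ 0.566  -0.1957  0.0587]
```

carry_out --plan '[{"rot": [0, 0, 0], "xyz": [0, 0, 0.002], "grip": 255}, {"rot": [0, 0, 0], "xyz": [0, 0, 0.003], "grip": 255}, {"rot": [0, 0, 0], "xyz": [0, 0, 0.003], "grip": 255}]'

```text
clock: 3.42
tool_pos: [0.5659, -0.1956, 0.0556]
eef_rot: [0.975, 0.222, -0.0, -0.0]
contact_force: [-0.0, 0.7, -0.0]
opening: 0.004
finger_force: 0.0
```

```bash
python3 -c "
from h import *
feel()"
```

```text
3.7167 F [ 0.28 -0.07  0.15] tcp [ 0.5661 -0.1957  0.0558]
```

carry_out --plan '[{"rot": [0, 0, 0], "xyz": [0, 0, 0.002], "grip": 255}, {"rot": [0, 0, 0], "xyz": [0, 0, 0.005], "grip": 255}, {"rot": [0, 0, 0], "xyz": [0, 0, 0.005], "grip": 255}]'

```text
clock: 3.97
tool_pos: [0.5657, -0.1956, 0.0502]
eef_rot: [0.975, 0.222, -0.0, -0.0]
contact_force: [-0.3, 0.8, -0.7]
opening: 0.007
finger_force: 0.0
```

```bash
python3 -c "
from h import *
feel('f4')"
```

```text
4.2667 F [ 0.12 -0.08  0.31] tcp [ 0.566  -0.1957  0.0507]
```

View pics/f4.png

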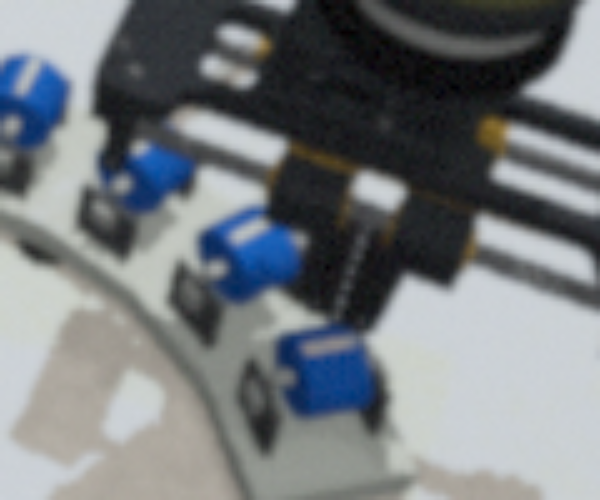

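The tip sits just above roller 1 at about crop (350,322) and hasn't touched yet. Combined with the wrist view, the real tip looks centred laterally and 30–40 mm short of the nominal TCP, so I'll keep feeling down.

carry_out --plan '[{"rot": [0, 0, 0], "xyz": [0, 0, 0.003], "grip": 255}, {"rot": [0, 0, 0], "xyz": [0, 0, 0.006], "grip": 255}, {"rot": [0, 0, 0], "xyz": [0, 0, 0.006], "grip": 255}]'

```text
clock: 4.52
tool_pos: [0.5656, -0.1956, 0.0441]
eef_rot: [0.975, 0.222, -0.001, -0.0]
contact_force: [-0.4, -0.2, 0.2]
opening: 0.005
finger_force: 0.0
```

```bash
python3 -c "
from h import *
feel()
cv2.imwrite('pics/w5.png',r.snapshot('wrist')[60:360,120:520,::-1].repeat(2,0).repeat(2,1))"
```

```text
4.8167 F [ 0.05  0.02 -0.05] tcp [ 0.566  -0.1957  0.0447]
```

View pics/w5.png

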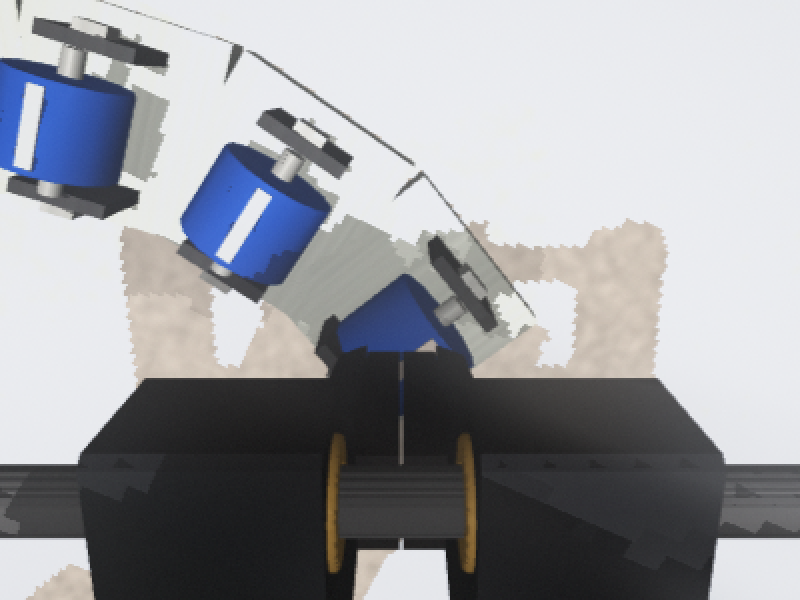

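The fingers are directly over roller 1, whose line at about (430,348) hasn't turned. I'll keep going down.

carry_out --plan '[{"rot": [0, 0, 0], "xyz": [0, 0, 0.003], "grip": 255}, {"rot": [0, 0, 0], "xyz": [0, 0, 0.005], "grip": 255}, {"rot": [0, 0, 0], "xyz": [0, 0, 0.005], "grip": 255}]'

```text
clock: 5.12
tool_pos: [0.5657, -0.1956, 0.0393]
eef_rot: [0.975, 0.222, -0.0, -0.0]
contact_force: [0.7, -0.0, 0.1]
opening: 0.004
finger_force: 0.0
```

```bash
python3 -c "
from h import *
feel()"
```

```text
5.4167 F [-0.09 -0.04 -0.14] tcp [ 0.566  -0.1957  0.0397]
```

carry_out --plan '[{"rot": [0, 0, 0], "xyz": [0, 0, 0.002], "grip": 255}, {"rot": [0, 0, 0], "xyz": [0, 0, 0.004], "grip": 255}, {"rot": [0, 0, 0], "xyz": [0, 0, 0.004], "grip": 255}]'

```text
clock: 5.67
tool_pos: [0.5658, -0.1956, 0.0354]
eef_rot: [0.975, 0.222, -0.0, -0.0]
contact_force: [-0.3, -0.4, 0.3]
opening: 0.004
finger_force: 0.0
```

```bash
python3 -c "
from h import *
feel()"
```

```text
5.9667 F [-0.13 -0.04  0.28] tcp [ 0.566  -0.1957  0.0357]
```

carry_out --plan '[{"rot": [0, 0, 0], "xyz": [0, 0, 0.002], "grip": 255}, {"rot": [0, 0, 0], "xyz": [0, 0, 0.004], "grip": 255}, {"rot": [0, 0, 0], "xyz": [0, 0, 0.004], "grip": 255}]'

```text
clock: 6.22
tool_pos: [0.5658, -0.1956, 0.0314]
eef_rot: [0.975, 0.222, -0.0, -0.0]
contact_force: [-0.2, 0.5, 0.6]
opening: 0.01
finger_force: 0.0
```

```bash
python3 -c "
from h import *
feel('f6')"
```

```text
6.5167 F [-0.04 -0.05 -0.18] tcp [ 0.566  -0.1957  0.0317]
```

View pics/f6.png

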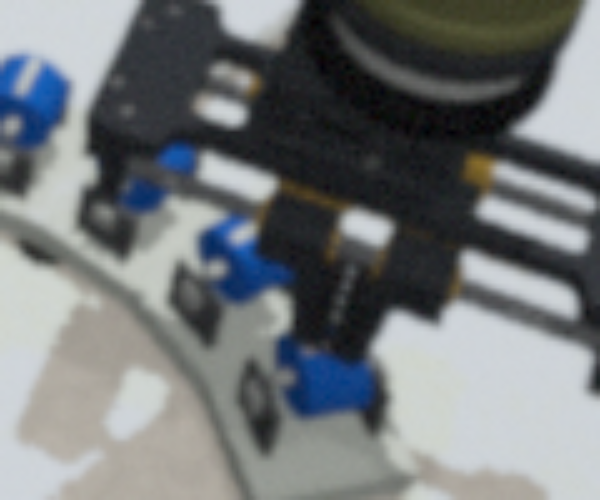

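The tips now overlap roller 1's top at about (330,352), with roughly 5 mm left before contact.

carry_out --plan '[{"rot": [0, 0, 0], "xyz": [0, 0, 0.002], "grip": 255}, {"rot": [0, 0, 0], "xyz": [0, 0, 0.003], "grip": 255}, {"rot": [0, 0, 0], "xyz": [0, 0, 0.003], "grip": 255}]'

```text
clock: 6.77
tool_pos: [0.5661, -0.1957, 0.0287]
eef_rot: [0.975, 0.222, -0.0, 0.0]
contact_force: [0.2, 1.0, -0.7]
opening: 0.007
finger_force: 0.0
```

```bash
python3 -c "
from h import *
feel()"
```

```text
7.0667 F [ 0.07 -0.08  0.11] tcp [ 0.566  -0.1957  0.0288]
```

carry_out --plan '[{"rot": [0, 0, 0], "xyz": [0, 0, 0.001], "grip": 255}, {"rot": [0, 0, 0], "xyz": [0, 0, 0.003], "grip": 255}, {"rot": [0, 0, 0], "xyz": [0, 0, 0.003], "grip": 255}]'

```text
clock: 7.32
tool_pos: [0.5662, -0.1957, 0.0257]
eef_rot: [0.975, 0.222, 0.0, 0.0]
contact_force: [0.4, 0.8, 2.5]
opening: 0.006
finger_force: 1.3
```

```bash
python3 -c "
from h import *
feel()"
```

```text
7.6167 F [-0.27  0.3   2.31] tcp [ 0.5662 -0.1958  0.0259]
```

Contact found. 2.3 N (about 2 mm of press) comes at a TCP height of 0.026. I'll lift, go back before roller 1 and make the full stroke at this height.

```bash
python3 - <<'E'
from h import *
S=[-38]+list(range(-26,315,12))
for k,x in zip(S,rel(S,.0256).round(4)):print(k,x)
E
```

```text
-38 [-0.0338  0.0221  0.0003]
-26 [-0.0233  0.0164  0.0003]
-14 [-0.0132  0.0099  0.0003]
-2 [-0.0035  0.0028  0.0003]
10 [ 0.0057 -0.0049  0.0003]
22 [ 0.0143 -0.0132  0.0003]
34 [ 0.0224 -0.0221  0.0003]
46 [ 0.0298 -0.0315  0.0003]
58 [ 0.0367 -0.0414  0.0003]
70 [ 0.0428 -0.0517  0.0003]
82 [ 0.0482 -0.0624  0.0003]
94 [ 0.053  -0.0734  0.0003]
106 [ 0.0569 -0.0847  0.0003]
118 [ 0.0602 -0.0963  0.0003]
130 [ 0.0626 -0.108   0.0003]
142 [ 0.0642 -0.1199  0.0003]
154 [ 0.0651 -0.1319  0.0003]
166 [ 0.0651 -0.1439  0.0003]
178 [ 0.0644 -0.1558  0.0003]
190 [ 0.0629 -0.1677  0.0003]
202 [ 0.0605 -0.1795  0.0003]
214 [ 0.0574 -0.1911  0.0003]
226 [ 0.0535 -0.2025  0.0003]
238 [ 0.0489 -0.2135  0.0003]
250 [ 0.0436 -0.2243  0.0003]
262 [ 0.0375 -0.2346  0.0003]
274 [ 0.0308 -0.2446  0.0003]
286 [ 0.0234 -0.254   0.0003]
298 [ 0.0154 -0.263   0.0003]
310 [ 0.0068 -0.2714  0.0003]
```

carry_out --plan '[{"rot": [0, 0, 0], "xyz": [0, 0, -0.015], "grip": 255}, {"rot": [0, 0, 0], "xyz": [-0.017, 0.011, -0.015], "grip": 255}, {"rot": [0, 0, 0], "xyz": [-0.0338, 0.0221, -0.015], "grip": 255}, {"rot": [0, 0, 0], "xyz": [-0.0338, 0.0221, 0.0005], "grip": 255}, {"rot": [0, 0, 0], "xyz": [-0.0338, 0.0221, 0.0005], "grip": 255}, {"rot": [0, 0, 0], "xyz": [-0.0233, 0.0164, 0.0005], "grip": 255}, {"rot": [0, 0, 0], "xyz": [-0.0132, 0.0099, 0.0005], "grip": 255}, {"rot": [0, 0, 0], "xyz": [-0.0035, 0.0028, 0.0005], "grip": 255}]'

```text
clock: 8.28
tool_pos: [0.5654, -0.197, 0.0258]
eef_rot: [0.975, 0.223, 0.0, -0.001]
contact_force: [-2.6, 0.7, 2.0]
opening: 0.003
finger_force: 1.3
```

```bash
python3 -c "
from h import *
feel(n=4)"
```

```text
8.4833 F [-0.93  1.23  2.39] tcp [ 0.5663 -0.1952  0.0258]
```

carry_out --plan '[{"rot": [0, 0, 0], "xyz": [0.0092, -0.0077, 0], "grip": 255}, {"rot": [0, 0, 0], "xyz": [0.0178, -0.016, 0], "grip": 255}, {"rot": [0, 0, 0], "xyz": [0.0259, -0.0249, 0], "grip": 255}, {"rot": [0, 0, 0], "xyz": [0.0333, -0.0343, 0], "grip": 255}, {"rot": [0, 0, 0], "xyz": [0.0402, -0.0442, 0], "grip": 255}]'

```text
clock: 8.9
tool_pos: [0.5818, -0.1409, 0.0254]
eef_rot: [0.975, 0.222, 0.0, -0.0]
contact_force: [-1.0, -0.3, 1.6]
opening: 0.005
finger_force: 1.4
```

```bash
python3 - <<'E'
from h import *
feel(n=4)
S=range(70,315,12)
for k,x in zip(S,rel(S,.0255).round(4)):print(k,x)
E
```

```text
9.1 F [-0.15  0.95  3.25] tcp [ 0.582  -0.1392  0.0254]
70 [ 0.0055 -0.0097 -0.    ]
82 [ 0.011  -0.0204 -0.    ]
94 [ 0.0157 -0.0314 -0.    ]
106 [ 0.0197 -0.0427 -0.    ]
118 [ 0.0229 -0.0543 -0.    ]
130 [ 0.0254 -0.066  -0.    ]
142 [ 0.027  -0.0779 -0.    ]
154 [ 0.0279 -0.0899 -0.    ]
166 [ 0.028  -0.1018 -0.    ]
178 [ 2.720e-02 -1.138e-01 -1.000e-04]
190 [ 2.570e-02 -1.257e-01 -1.000e-04]
202 [ 2.340e-02 -1.375e-01 -1.000e-04]
214 [ 2.030e-02 -1.491e-01 -1.000e-04]
226 [ 1.640e-02 -1.604e-01 -1.000e-04]
238 [ 1.180e-02 -1.715e-01 -1.000e-04]
250 [ 6.500e-03 -1.823e-01 -1.000e-04]
262 [ 5.000e-04 -1.926e-01 -1.000e-04]
274 [-6.300e-03 -2.026e-01 -1.000e-04]
286 [-1.36e-02 -2.12e-01 -1.00e-04]
298 [-2.16e-02 -2.21e-01 -1.00e-04]
310 [-3.020e-02 -2.294e-01 -1.000e-04]
```

carry_out --plan '[{"rot": [0, 0, 0], "xyz": [0.0055, -0.0097, -0.0004], "grip": 255}, {"rot": [0, 0, 0], "xyz": [0.011, -0.0204, -0.0004], "grip": 255}, {"rot": [0, 0, 0], "xyz": [0.0157, -0.0314, -0.0004], "grip": 255}, {"rot": [0, 0, 0], "xyz": [0.0197, -0.0427, -0.0004], "grip": 255}, {"rot": [0, 0, 0], "xyz": [0.0229, -0.0543, -0.0004], "grip": 255}]'

```text
clock: 9.52
tool_pos: [0.5779, -0.0819, 0.0257]
eef_rot: [0.975, 0.222, -0.0, -0.0]
contact_force: [0.5, -0.6, 2.1]
opening: 0.005
finger_force: 1.3
```

```bash
python3 - <<'E'
from h import *
feel(n=4)
S=range(130,315,12)
for k,x in zip(S,rel(S,.0257).round(4)):print(k,x)
E
```

```text
9.7167 F [-0.6   1.12  2.74] tcp [ 0.5777 -0.0803  0.0257]
130 [ 0.003  -0.0113  0.0001]
142 [ 0.0046 -0.0232  0.0001]
154 [ 0.0055 -0.0352  0.0001]
166 [ 0.0056 -0.0472  0.0001]
178 [ 0.0048 -0.0592  0.0001]
190 [ 0.0033 -0.0711  0.0001]
202 [ 0.001  -0.0828  0.0001]
214 [-0.0021 -0.0944  0.0001]
226 [-6.000e-03 -1.058e-01  1.000e-04]
238 [-1.060e-02 -1.169e-01  1.000e-04]
250 [-1.590e-02 -1.276e-01  1.000e-04]
262 [-2.19e-02 -1.38e-01  1.00e-04]
274 [-2.870e-02 -1.479e-01  1.000e-04]
286 [-3.600e-02 -1.574e-01  1.000e-04]
298 [-4.400e-02 -1.663e-01  1.000e-04]
310 [-5.260e-02 -1.748e-01  1.000e-04]
```

Good: 2.7 N, about 3 mm of press. Continuing.

carry_out --plan '[{"rot": [0, 0, 0], "xyz": [0.003, -0.0113, 0], "grip": 255}, {"rot": [0, 0, 0], "xyz": [0.0046, -0.0232, 0], "grip": 255}, {"rot": [0, 0, 0], "xyz": [0.0055, -0.0352, 0], "grip": 255}, {"rot": [0, 0, 0], "xyz": [0.0056, -0.0472, 0], "grip": 255}, {"rot": [0, 0, 0], "xyz": [0.0048, -0.0592, 0], "grip": 255}, {"rot": [0, 0, 0], "xyz": [0.0033, -0.0711, 0], "grip": 255}, {"rot": [0, 0, 0], "xyz": [0.001, -0.0828, 0], "grip": 255}, {"rot": [0, 0, 0], "xyz": [-0.0021, -0.0944, 0], "grip": 255}]'

```text
clock: 10.38
tool_pos: [0.5347, 0.0013, 0.0258]
eef_rot: [0.975, 0.222, -0.0, 0.0]
contact_force: [-0.1, -0.2, 3.4]
opening: 0.003
finger_force: 1.3
```

```bash
python3 - <<'E'
from h import *
feel(n=4)
S=range(226,327,12)
for k,x in zip(S,rel(S,.0257).round(4)):print(k,x)
E
```

```text
10.5833 F [-0.82 -0.32  2.78] tcp [0.5338 0.0022 0.0257]
226 [-0.0037 -0.0121  0.0001]
238 [-0.0083 -0.0231  0.0001]
250 [-0.0137 -0.0339  0.0001]
262 [-0.0197 -0.0442  0.0001]
274 [-0.0265 -0.0542  0.0001]
286 [-0.0338 -0.0636  0.0001]
298 [-0.0418 -0.0726  0.0001]
310 [-0.0504 -0.081   0.0001]
322 [-0.0595 -0.0888  0.0001]
```

carry_out --plan '[{"rot": [0, 0, 0], "xyz": [-0.0037, -0.0121, 0], "grip": 255}, {"rot": [0, 0, 0], "xyz": [-0.0083, -0.0231, 0], "grip": 255}, {"rot": [0, 0, 0], "xyz": [-0.0137, -0.0339, 0], "grip": 255}, {"rot": [0, 0, 0], "xyz": [-0.0197, -0.0442, 0], "grip": 255}, {"rot": [0, 0, 0], "xyz": [-0.0265, -0.0542, 0], "grip": 255}, {"rot": [0, 0, 0], "xyz": [-0.0338, -0.0636, 0], "grip": 255}, {"rot": [0, 0, 0], "xyz": [-0.0418, -0.0726, 0], "grip": 255}, {"rot": [0, 0, 0], "xyz": [-0.0504, -0.081, 0], "grip": 255}]'

```text
clock: 11.25
tool_pos: [0.4558, 0.0516, 0.0256]
eef_rot: [0.975, 0.222, 0.001, 0.0]
contact_force: [-0.1, -0.6, -0.6]
opening: 0.001
finger_force: 0.0
```

carry_out --plan '[{"rot": [0, 0, 0], "xyz": [0, 0, -0.02], "grip": 255}, {"rot": [0, 0, 0], "xyz": [0, 0, -0.05], "grip": 255}, {"rot": [0, 0, 0], "xyz": [-0.01, -0.005, -0.085], "grip": 255}, {"rot": [0, 0, 0], "xyz": [-0.04, -0.02, -0.1], "grip": 255}, {"rot": [0, 0, 0], "xyz": [-0.07, -0.04, -0.12], "grip": 255}, {"rot": [0, 0, 0], "xyz": [-0.1, -0.06, -0.13], "grip": 255}, {"rot": [0, 0, 0], "xyz": [-0.1, -0.06, -0.13], "grip": 255}]'

```text
clock: 11.83
tool_pos: [0.3315, 0.0612, 0.157]
eef_rot: [0.975, 0.223, -0.003, 0.0]
contact_force: [-0.5, 0.3, -0.2]
opening: 0.007
finger_force: 0.0
```

```bash
python3 - <<'E'
from h import *
a=r.snapshot('side')[230:350,270:470];b=r.snapshot('top')[190:290,330:497]
print(r.get_state()['tool_pos'],r.get_state()['clock'])
cv2.imwrite('pics/end.png',np.hstack([cv2.resize(a,(400,240)),cv2.resize(b,(400,240))])[:,:,::-1].repeat(1,0))
cp,T=camT('top');B=[p for p,s in blobs(r.snapshot('top'),40)]
P=np.array([cast(p,cp,T,.053) for p in B]);P=P[np.argsort(P[:,1])];print(P.round(4))
E
```

```text
[0.33909692 0.06238801 0.15623114] 11.9333
[[ 0.566  -0.1974]
 [ 0.5816 -0.1456]
 [ 0.5815 -0.0917]
 [ 0.5645 -0.0398]
 [ 0.5343  0.0043]
 [ 0.4918  0.0374]]
```

View pics/end.png

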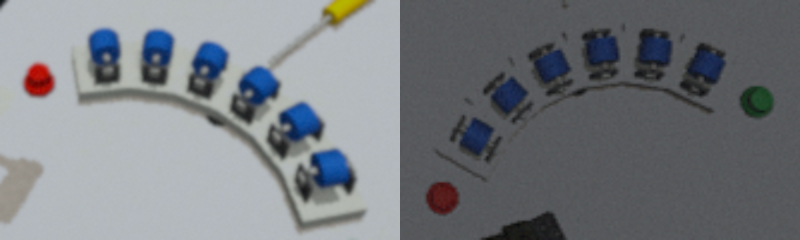

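All six white lines have turned out of sight, the guide hasn't moved (within 1 mm), and the arm is clear of everything.

```bash
python3 -c "
from plant import r
print(r.finish_job())"
```

```text
the job is handed in; nothing more can be done
None
```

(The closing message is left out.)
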